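# Dock the filter box at the green end

### The job

Push the square box of filter discs along the bench into the corner of the aluminium dock at the end with the green cap, so that one side lies flush against the dock's back bar and the next side flush against the green-capped end block. Only push it with the fingers: do not lift it or tip it up, and leave everything else on the bench where it stands.

Things in the scene. Friction and masses are not known exactly. Their poses are not given: they have to be found in the camera images.
- filter_box: closed square card box of filter discs, white and grey with a blue band, loose on the bench, 0.06 to 0.14 kg, 110 x 110 mm and 55 high. Origin at the centre of its underside: its sides are 55 mm away along its x and y. It starts in front of the dock between the end blocks, its x axis turned at most 0.4 rad from the dock's; too wide to grip, it slides easily (under 3 N)
- dock: U-shaped aluminium stop, fixed to the bench, open towards the robot, 26 mm high. Origin on the bench at the middle of the back bar's inner (robot-side) face; x points away from the robot, square to the bar, and to the right; y to the left along the bar. Bar: x 0 to 22 mm. At either end an end block, 36 mm wide, reaches 84 mm towards the robot; the inner faces are at y = +150 and -150 mm. Inside is bare bench
- green_cap: green plastic cap, 60 x 30 x 5 mm, fixed on top of one of the dock's end blocks (left or right, it varies): the end to use. Origin at the centre of its underside, 26 mm above the bench
- yellow_cap: yellow plastic cap of the same size on the other end block: the wrong end. Origin at the centre of its underside
- bottle_left: white sample bottle, 42 mm wide and 93 high, black cap, left of the work; origin at the centre of its underside
- bottle_back: white sample bottle, 37 mm wide and 81 high, black cap, behind the dock; origin at the centre of its underside
- flask: small volumetric flask with blue-green stopper, 49 mm wide and 150 high, behind the dock on the right; origin at the centre of its underside
- bulb: red rubber pipette bulb lying left of the work, 47 x 92 x 47 high; origin at the underside, about mid-length
- timer: round white timer with red knob, 62 mm wide and 38 high, behind the dock; origin at the centre of its underside
- wash_bottle: white wash bottle with red cap and spout, 64 x 104 x 201 high, left of the work; origin at the underside
- pen: blue and white pen, 143 mm long, 13 high, lying near the bench's front edge; origin under its middle
Not all that is in view belongs to the job. Of the things that look like the filter_box, take the one that is nearest to the robot's base at the start.

How it is judged:
At the end, for the whole second after the job is handed in: The box stands flat and at rest on the bench, one side within 4 mm of the dock's back bar and square to it within 0.04 rad, the next side within 4 mm of the end block that carries the green cap (x of filter_box in the frame of dock above -0.059 m and (angle between the x axis of filter_box and the x axis of dock, either way round below 0.04 rad or angle between the x axis of filter_box and the y axis of dock, either way round below 0.04 rad) and ((y of green_cap in the frame of dock above 0 m and y of filter_box in the frame of dock above 0.091 m) or (y of green_cap in the frame of dock below 0 m and y of filter_box in the frame of dock below -0.091 m)) and height (world z) of filter_box below 0.004 m and angle between filter_box's own z axis and vertical below 0.03 rad and linear speed of filter_box below 0.01 m/s); the robot touches nothing.
It fails at once if the box is lifted off the bench (over 12 mm) (height (world z) of filter_box above 0.012 m).
It fails at once if the box is tipped up (over 0.2 rad) (angle between filter_box's own z axis and vertical above 0.2 rad).
It fails at once if another thing on the bench is moved by more than 20 mm (distance of any of bottle_left, bottle_back, flask, bulb, timer, wash_bottle, pen from where it was at the start of the episode above 0.02 m).
It also fails if it takes over 48 s, if anything falls off the work surface, if the arm or the gripper's body presses on something with over 40 N, if the wrist force passes 120 N, or if a joint passes its speed limit or range.

### The arm

A 7-joint arm with a two-finger parallel gripper is mounted at the origin on a cart in front of the work surface, level with it; the furniture and walls round the work are solid. World frame = base frame: x ahead of the robot, y to its left, z up, the work surface at z = 0. Lengths are in m, angles in rad, forces in N, time in s.
With the tool pointing down it reaches from about 0.425 to 0.925 m from the base axis. Payload 6.8 kg.
Tool frame: the origin (TCP) lies at the very end of the fingers, on their centre line; the grasp point (between the pads) lies 19 mm behind it; x points along the fingers, y is the direction in which the jaws open and shut, and the axes are right-handed (so a half turn about x gives the same grasp; the last joint's range is limited). The gripper opens to 88 mm and grips with 3 to 60 N. Pads are 20 mm wide; open, the fingers measure 115 mm over their backs; the gripper's body (75 mm by 178 mm) begins 61 mm behind the grasp point.
Start: joints at [1.007, 0.477, 0.022, 1.555, -0.011, 1.109, -0.083], TCP at [0.297, -0.606, 0.223] pointing down, gripper open.
Joint ranges: [-2.96, 2.96], [-0.34, 2.1], [-1.41, 1.46], [0.24, 2.44], [-1.37, 4.51], [0.17, 1.92], [-2.96, 2.96]. Speed limits (rad/s): [2.39, 2.39, 3.14, 3.14, 3.14, 3.14, 3.14].

### API

Orientations are given as [roll, pitch, yaw] about the fixed x, y, z axes, in that order (R = Rz(yaw) Ry(pitch) Rx(roll)).
In Python, from cell import r gives the robot as it stands.
- The arm moves only by the shell command python3 -m inch 'ROWS' [FORCE]. ROWS is JSON, a list of rows, each an object with "xyz": the shift along the tool's x, y, z in cm, a list of three; "yaw": the turn about the tool's x in degrees; "fingers": the finger opening in cm, from 0 to 8.78. A call has 1 to 12 rows; each row is the pose to reach, as a shift and turn from the pose commanded when the call began, along the tool's axes at that moment; what a row does not reach only later rows make up. A row lasts 1/10 s, in which the tool goes at most 50 mm and 8.59 degrees, less where a joint would pass 70% of its speed; a pose out of reach is approached as far as the arm can. A call with a gripper value outside its range is refused whole. The fingers move at their own pace and stop on an object; FORCE is the grip in N (left out, the last holds). Time passes only in rows, so rows that repeat a pose let the fingers close. It gives the time, the measured TCP pose, the force and the opening at its end, in the units of the state.
- r.read_state(): the state, without advancing time (a new reading comes with each control period).
- r.snapshot(name): name is "side" or "top"; returns a dict with "pixels" (400x640x3 uint8, blue, green, red), "intrinsics" (3x3 intrinsics, pixels), "dist_coeffs" ([k1, k2, p1, p2, k3] as OpenCV has them; the pictures are not rectified), "R" (3x3) and "t" (3): a world point X has camera coordinates R X + t. Camera axes: x right, y down, z forward; pixel columns grow to the right and rows downward; lengths in m; the calibration is good to about 2 mm. A picture is of the moment at which its call begins. There is no depth.
- r.job_done(): hands the job in, once; it reports no verdict.
The state is a dict: "time": time; "joint_pos": joint angles; "dq": joint speeds; "joint_torque": joint torques, N m; "eef_pos": TCP position; "eef_rot": TCP orientation; "ft_force": force on the tool from outside, world axes, zero at the start; "wrist_torque": the same for the moment, N m; "opening": opening from 0.0 (shut) to 1.0 (fully open).
Only numpy, scipy, OpenCV 4.12 (cv2) and the standard library are available. Lean on these libraries where they do the work, as an engineer would, in place of code of your own. Each camera call takes 0.05 s, during which the arm holds its last target.

## Working session

There is one attempt and no reset: what is moved stays moved. The work goes in short steps, Python scripts to look and compute and a shell command to move; the robot and the scene stay as the last step left them, time stands still between calls to the robot, and variables do not carry over. Pictures are saved under pics/ and viewed, and the job is handed in when it is done.

```bash
mkdir -p pics; ls; python3 - <<'E'
from cell import r
import cv2,numpy as np
s=r.read_state(); print({k:np.round(v,3).tolist() for k,v in s.items()})
for n in("top","side"):
    d=r.snapshot(n); cv2.imwrite(f"pics/{n}0.png",d["pixels"]); np.savez(f"{n}0.npz",**d)
    print(n,np.round(d["intrinsics"],1).tolist(),d["dist_coeffs"],(-d["R"].T@d["t"]).round(3))
E
```

```text
pics
{'time': 0.0, 'joint_pos': [1.007, 0.478, 0.022, 1.556, -0.011, 1.109, -0.083], 'dq': [-0.002, 0.002, 0.001, 0.0, -0.001, 0.0, -0.0], 'joint_torque': [0.001, -58.286, 1.535, -27.26, -0.054, 0.017, 0.0], 'eef_pos': [0.297, -0.606, 0.222], 'eef_rot': [-1.482, 1.569, 2.115], 'ft_force': [-0.124, -0.035, 0.178], 'wrist_torque': [-0.001, 0.006, -0.044], 'opening': 0.997}
top [[404.2, 0.0, 314.4], [0.0, 404.2, 208.6], [0.0, 0.0, 1.0]] [-0.03387633  0.          0.          0.          0.        ] [ 0.419 -0.22   0.972]
side [[395.5, 0.0, 320.7], [0.0, 395.5, 197.2], [0.0, 0.0, 1.0]] [-0.04683388  0.          0.          0.          0.        ] [0.641 0.804 0.6  ]
```

View pics/top0.png

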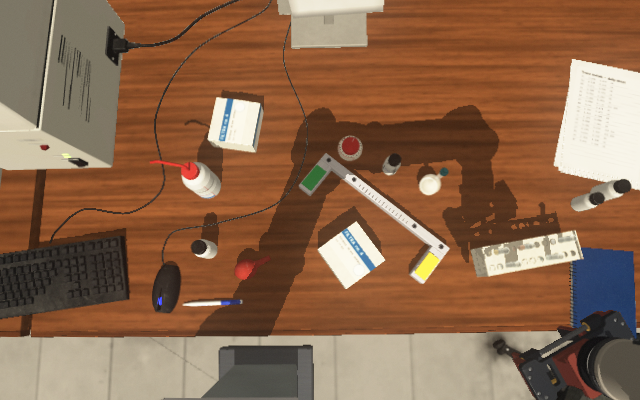

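View pics/side0.png

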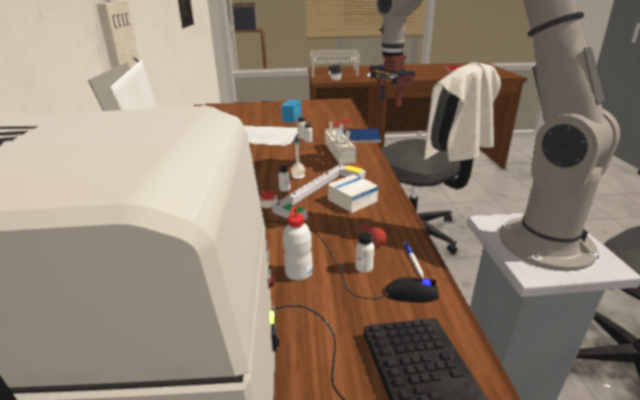

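Two boxes look alike in the top view: one at px (237,125), and one at px (350,253) between the dock's end blocks. The second is nearer the base and in front of the dock, so it fits. I'll enlarge it and measure it.

```bash
cat > h.py <<'E'
import cv2,numpy as np
def ray(d,px,z):
    u=cv2.undistortPoints(np.array(px,float).reshape(-1,1,2),d["intrinsics"],d["dist_coeffs"]).reshape(-1,2)
    v=np.c_[u,np.ones(len(u))]@d["R"]      # R^T v
    c=-d["R"].T@d["t"]; return (c+v*((z-c[2])/v[:,2])[:,None])[:,:2]
def proj(d,P):
    return cv2.projectPoints(np.array(P,float).reshape(-1,1,3),cv2.Rodrigues(d["R"])[0],d["t"],d["intrinsics"],d["dist_coeffs"])[0].reshape(-1,2)
E
python3 - <<'E'
from h import *
d=dict(np.load("top0.npz")); im=d["pixels"]
c=cv2.resize(im[130:310,280:480],None,fx=4,fy=4,interpolation=cv2.INTER_CUBIC)[:600]
c=cv2.resize(im[140:300,280:480],None,fx=3.75,fy=3.75,interpolation=cv2.INTER_CUBIC)
cv2.imwrite("pics/crop0.png",c)
print("boxes",ray(d,[[350,253],[237,125]],.055).round(3))
hsv=cv2.cvtColor(im,cv2.COLOR_BGR2HSV)
for n,lo,hi in(("green",(55,80,40),(85,255,255)),("yellow",(24,120,120),(34,255,255))):
    m=cv2.inRange(hsv,lo,hi); m[:, :280]=0;m[:,460:]=0
    cs=max(cv2.findContours(m,0,2)[0],key=cv2.contourArea); q=cv2.minAreaRect(cs)
    print(n,q,ray(d,[q[0]],.031).round(4))
E
```

```text
boxes [[ 0.478 -0.284]
 [ 0.789 -0.022]]
green ((313.516357421875, 177.18031311035156), (12.035467147827148, 24.455045700073242), 39.80556869506836) [[ 0.6623 -0.204 ]]
yellow ((426.6600036621094, 265.6200256347656), (13.000000953674316, 25.400001525878906), 36.869895935058594) [[ 0.4479 -0.4616]]
```

View pics/crop0.png

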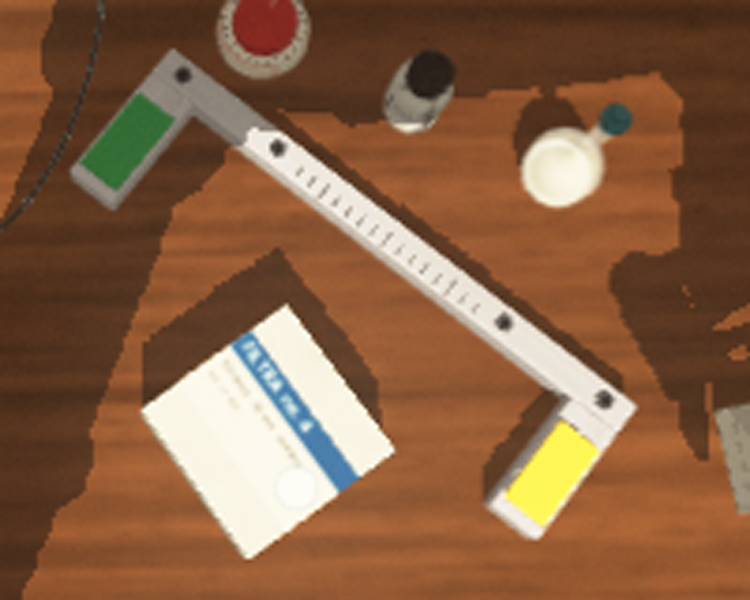

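```bash
python3 - <<'E'
from h import *
d=dict(np.load("top0.npz"))
P=lambda c:[[280+x/3.75,140+y/3.75] for x,y in c]
# dock outline corners (crop) -> dock frame xy, top z=.026
c=[(173,48),(636,408),(72,172),(537,540)]
D=np.array([[.022,.186],[.022,-.186],[-.084,.186],[-.084,-.186]])
W=ray(d,P(c),.026)
dm,wm=D.mean(0),W.mean(0)
U,S,V=np.linalg.svd((D-dm).T@(W-wm)); R=(U@V).T
t=wm-R@dm; yaw=np.arctan2(R[1,0],R[0,0])
print("dock",t,yaw,"res mm",((W-(D@R.T+t))*1e3).round(1).tolist())
caps=ray(d,[[313.5,177.2],[426.7,265.6]],.031); print("caps in dock",((caps-t)@R).round(4))
B=ray(d,P([(289,305),(395,450),(249,558),(141,411)]),.055)
print("sides",np.linalg.norm(B-np.roll(B,-1,0),axis=1).round(4))
b=B.mean(0); e=B[0]-B[3]; print("box",b,"edge yaw",np.arctan2(e[1],e[0]),"in dock",(b-t)@R,"rel yaw",np.arctan2(e[1],e[0])-yaw)
print("corners in dock",((B-t)@R).round(4).tolist())
np.savez("dock.npz",R=R,t=t)
hsv=cv2.cvtColor(d["pixels"],cv2.COLOR_BGR2HSV)
from cell import r
import math
from scipy.spatial.transform import Rotation as Ro
s=r.read_state(); print("tool axes (cols x,y,z):",Ro.from_euler("xyz",s["eef_rot"]).as_matrix().round(3).tolist())
# obstacles
for n,p,z in(("bottleL",(207,248),.09),("bulb",(245,269),.03),("timer",(350,147),.03),("bback",(393,160),.08),("flaskbase",(430,184),.04),("rack",(480,255),.05),("pen",(212,302),.01)):
    w=ray(d,[p],z)[0]; print(n,w.round(3),((w-t)@R).round(3))
E
```

```text
dock [ 0.58858445 -0.36387834] -0.6966564485359635 res mm [[-0.7, -0.2], [-0.1, 1.9], [-0.8, -1.9], [1.6, 0.2]]
caps in dock [[-0.0461  0.1699]
 [-0.0451 -0.1652]]
sides [0.1077 0.1088 0.1082 0.1109]
box [ 0.47443396 -0.28781191] edge yaw -0.9660529177898515 in dock [-0.13636104 -0.0149031 ] rel yaw -0.26939646925388794
corners in dock [[-0.0687, 0.0224], [-0.098, -0.0812], [-0.203, -0.0527], [-0.1757, 0.0519]]
tool axes (cols x,y,z): [[-0.001, 0.44, -0.898], [0.001, -0.898, -0.44], [-1.0, -0.002, 0.0]]
bottleL [0.492 0.031] [-0.328  0.241]
bulb [ 0.447 -0.042] [-0.315  0.156]
timer [ 0.736 -0.294] [0.068 0.149]
bback [ 0.687 -0.387] [0.09  0.045]
flaskbase [ 0.638 -0.479] [ 0.112 -0.056]
rack [ 0.469 -0.579] [ 0.047 -0.242]
pen [0.372 0.038] [-0.424  0.169]
```

```bash
cat > go.py <<'E'
# usage: go.py x y z jawang_deg(angle of tool y in dock frame)
import sys
from h import *
from cell import r
from scipy.spatial.transform import Rotation as Ro
k=np.load("dock.npz");s=r.read_state()
T=Ro.from_euler("xyz",s["eef_rot"]).as_matrix();p=np.array(s["eef_pos"])
x,y,z,a=map(float,sys.argv[1:])
w=np.r_[k["R"]@[x,y]+k["t"],z]
print("t",round(s["time"],2),"tcp",p.round(4),"dock",((p[:2]-k["t"])@k["R"]).round(4),"target",w.round(3),"F",np.round(s["ft_force"],1),"open",round(s["opening"],2))
print("shift cm",((w-p)@T*100).round(2))
dy=np.degrees(np.arctan2(k["R"][1,0],k["R"][0,0])); cur=np.degrees(np.arctan2(T[1,1],T[0,1]))-dy
print("jaw now (dock deg)",round(cur,2),"yaw",round((-(a-cur)+180)%360-180,2))
E
python3 go.py -.24 -.008 .15 -90
```

```text
t 0.1 tcp [ 0.2969 -0.6056  0.2218] dock [-0.0686 -0.3726] target [ 0.399 -0.216  0.15 ] F [0.1 0.9 0.4] open 1.0
shift cm [  7.23 -30.46 -26.36]
jaw now (dock deg) -23.97 yaw 66.03
```

```bash
python3 -m inch '[{"xyz":[0,-4,-3],"yaw":8,"fingers":5.5},{"xyz":[0,-8,-6.5],"yaw":16,"fingers":5.5},{"xyz":[0,-11.5,-10],"yaw":24,"fingers":5.5},{"xyz":[0,-15,-13],"yaw":32,"fingers":5.5},{"xyz":[1,-18.5,-16],"yaw":40,"fingers":5.5},{"xyz":[3,-22,-19],"yaw":48,"fingers":5.5},{"xyz":[5,-25.5,-22],"yaw":56,"fingers":5.5},{"xyz":[6,-28.5,-24.5],"yaw":62,"fingers":5.5},{"xyz":[7.2,-30.5,-26.4],"yaw":66,"fingers":5.5},{"xyz":[7.2,-30.5,-26.4],"yaw":66,"fingers":5.5},{"xyz":[7.2,-30.5,-26.4],"yaw":66,"fingers":5.5}]'; python3 go.py -.24 -.008 .015 -90
```

```text
time: 1.2
eef_pos: [0.3998, -0.2158, 0.1505]
eef_rot: [0.693, 1.57, 3.141]
ft_force: [0.2, -2.1, 0.9]
opening: 0.624
t 1.2 tcp [ 0.3998 -0.2158  0.1505] dock [-0.2398 -0.0076] target [ 0.399 -0.216  0.015] F [ 0.2 -2.1  0.9] open 0.62
shift cm [1.355e+01 3.000e-02 1.000e-02]
jaw now (dock deg) -89.83 yaw 0.17
```

```bash
python3 -m inch '[{"xyz":[3,0,0]},{"xyz":[6,0,0]},{"xyz":[9,0,0]},{"xyz":[11,0,0]},{"xyz":[12.5,0,0]},{"xyz":[13.5,0,0]},{"xyz":[13.5,0,0]},{"xyz":[13.5,0,0]}]'; python3 - <<'E'
from cell import r
import cv2
for n in("top","side"):
    d=r.snapshot(n)["pixels"]
    d=d[140:300,280:480] if n=="top" else d[130:250,260:460]
    cv2.imwrite(f"pics/{n}1.png",cv2.resize(d,None,fx=3.5,fy=3.5,interpolation=cv2.INTER_CUBIC))
E
```

```text
validation failed for argument at $[0]...
```

View pics/top1.png

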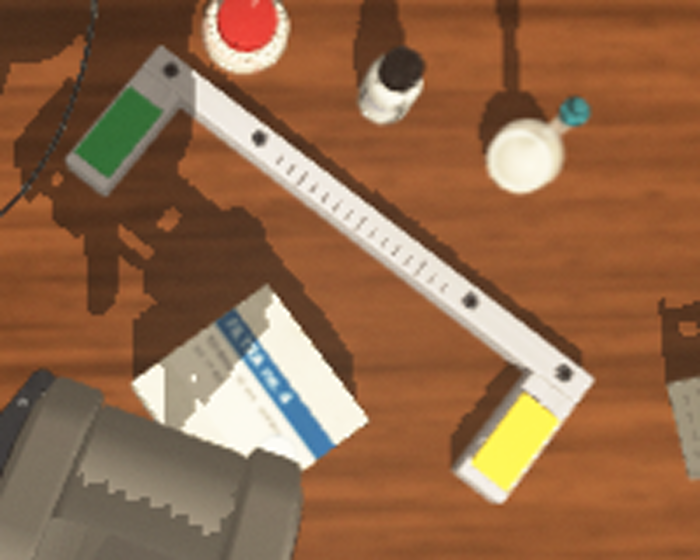

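View pics/side1.png

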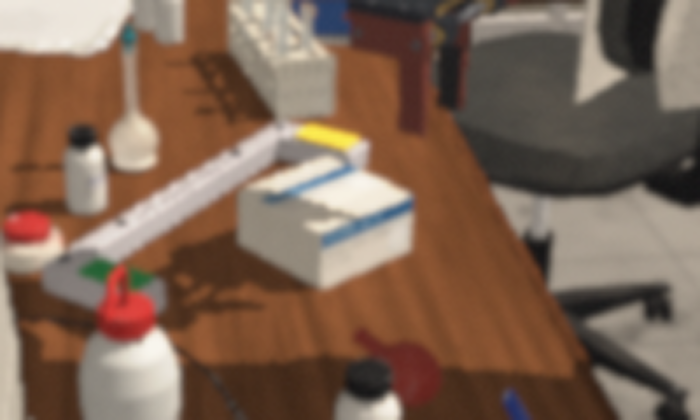

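The call was refused because every row needs all its keys. The pictures show the fingers still above the bench and the box untouched, so I'll go down again with complete rows.

```bash
python3 -m inch '[{"xyz":[3,0,0],"yaw":0,"fingers":5.5},{"xyz":[6,0,0],"yaw":0,"fingers":5.5},{"xyz":[9,0,0],"yaw":0,"fingers":5.5},{"xyz":[11,0,0],"yaw":0,"fingers":5.5},{"xyz":[12.5,0,0],"yaw":0,"fingers":5.5},{"xyz":[13.5,0,0],"yaw":0,"fingers":5.5},{"xyz":[13.5,0,0],"yaw":0,"fingers":5.5}]'; python3 go.py -.125 -.008 .015 -90; python3 - <<'E'
from cell import r
import cv2
d=r.snapshot("side")["pixels"][130:250,260:460]
cv2.imwrite("pics/side2.png",cv2.resize(d,None,fx=3.5,fy=3.5,interpolation=cv2.INTER_CUBIC))
E
```

```text
time: 2.0
eef_pos: [0.3992, -0.2169, 0.0149]
eef_rot: [0.579, 1.569, 3.023]
ft_force: [-0.6, -0.3, -0.6]
opening: 0.623
t 2.0 tcp [ 0.3992 -0.2169  0.0149] dock [-0.2395 -0.0088] target [ 0.488 -0.29   0.015] F [-0.6 -0.3 -0.6] open 0.62
shift cm [ -0.02  -0.09 -11.45]
jaw now (dock deg) -90.06 yaw -0.06
```

View pics/side2.png

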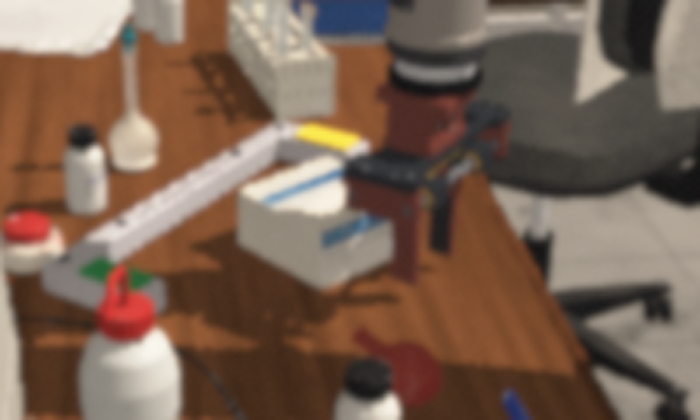

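The fingers are down behind the box's robot-side face with clear space. I'll push gently along dock +x (tool −z).

```bash
python3 -m inch '[{"xyz":[0,0,-1],"yaw":0,"fingers":5.5},{"xyz":[0,0,-1.7],"yaw":0,"fingers":5.5},{"xyz":[0,0,-2.4],"yaw":0,"fingers":5.5},{"xyz":[0,0,-3],"yaw":0,"fingers":5.5},{"xyz":[0,0,-3.6],"yaw":0,"fingers":5.5},{"xyz":[0,0,-4.2],"yaw":0,"fingers":5.5},{"xyz":[0,0,-4.8],"yaw":0,"fingers":5.5},{"xyz":[0,0,-5.4],"yaw":0,"fingers":5.5},{"xyz":[0,0,-6],"yaw":0,"fingers":5.5},{"xyz":[0,0,-6.6],"yaw":0,"fingers":5.5},{"xyz":[0,0,-7.2],"yaw":0,"fingers":5.5},{"xyz":[0,0,-7.8],"yaw":0,"fingers":5.5}]'; python3 go.py -.12 -.008 .015 -90; python3 - <<'E'
from cell import r
import cv2
d=r.snapshot("top")["pixels"][140:300,280:480]
cv2.imwrite("pics/top3.png",cv2.resize(d,None,fx=3.75,fy=3.75,interpolation=cv2.INTER_CUBIC))
E
```

```text
time: 3.25
eef_pos: [0.4602, -0.2664, 0.0156]
eef_rot: [-1.79, 1.571, 0.655]
ft_force: [-0.6, 0.6, 0.4]
opening: 0.628
t 3.25 tcp [ 0.4602 -0.2664  0.0156] dock [-0.1611 -0.0076] target [ 0.491 -0.293  0.015] F [-0.6  0.6  0.4] open 0.63
shift cm [ 0.06  0.04 -4.11]
jaw now (dock deg) -89.97 yaw 0.03
```

View pics/top3.png

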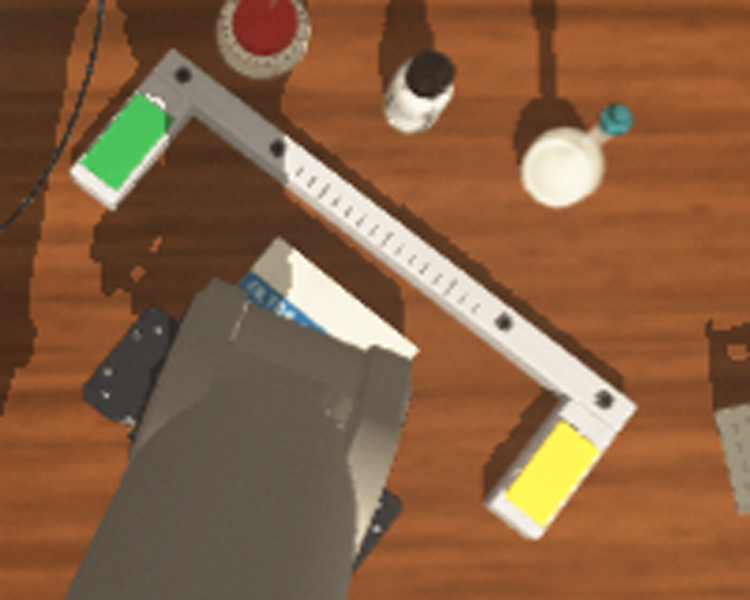

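The box is square to the bar: its front edge runs from crop px (282,240) to (417,353). About 4 cm remain, so I'll push on slowly.

```bash
python3 -m inch '[{"xyz":[0,0,-0.6],"yaw":0,"fingers":5.5},{"xyz":[0,0,-1.2],"yaw":0,"fingers":5.5},{"xyz":[0,0,-1.8],"yaw":0,"fingers":5.5},{"xyz":[0,0,-2.3],"yaw":0,"fingers":5.5},{"xyz":[0,0,-2.7],"yaw":0,"fingers":5.5},{"xyz":[0,0,-3.1],"yaw":0,"fingers":5.5},{"xyz":[0,0,-3.4],"yaw":0,"fingers":5.5},{"xyz":[0,0,-3.6],"yaw":0,"fingers":5.5},{"xyz":[0,0,-3.7],"yaw":0,"fingers":5.5}]'; python3 go.py -.12 -.008 .015 -90
```

```text
time: 4.2
eef_pos: [0.4882, -0.2899, 0.0156]
eef_rot: [0.217, 1.571, 2.663]
ft_force: [-0.9, 0.5, 1.5]
opening: 0.627
t 4.2 tcp [ 0.4882 -0.2899  0.0156] dock [-0.1244 -0.0076] target [ 0.491 -0.293  0.015] F [-0.9  0.5  1.5] open 0.63
shift cm [ 0.06  0.04 -0.44]
jaw now (dock deg) -89.98 yaw 0.02
```

```bash
python3 -m inch '[{"xyz":[0,0,-0.2],"yaw":0,"fingers":5.5},{"xyz":[0,0,-0.3],"yaw":0,"fingers":5.5},{"xyz":[0,0,-0.4],"yaw":0,"fingers":5.5},{"xyz":[0,0,-0.4],"yaw":0,"fingers":5.5}]'; python3 go.py -.12 -.008 .015 -90;  python3 - <<'E'
from cell import r
import cv2
d=r.snapshot("top")["pixels"][140:300,280:480]
cv2.imwrite("pics/top4.png",cv2.resize(d,None,fx=3.75,fy=3.75,interpolation=cv2.INTER_CUBIC))
E
```

```text
time: 4.6
eef_pos: [0.4914, -0.2925, 0.0157]
eef_rot: [-3.111, 1.571, -0.665]
ft_force: [-0.3, -0.1, -0.6]
opening: 0.627
t 4.6 tcp [ 0.4914 -0.2925  0.0157] dock [-0.1204 -0.0076] target [ 0.491 -0.293  0.015] F [-0.3 -0.1 -0.6] open 0.63
shift cm [ 0.07  0.04 -0.04]
jaw now (dock deg) -89.97 yaw 0.03
```

View pics/top4.png

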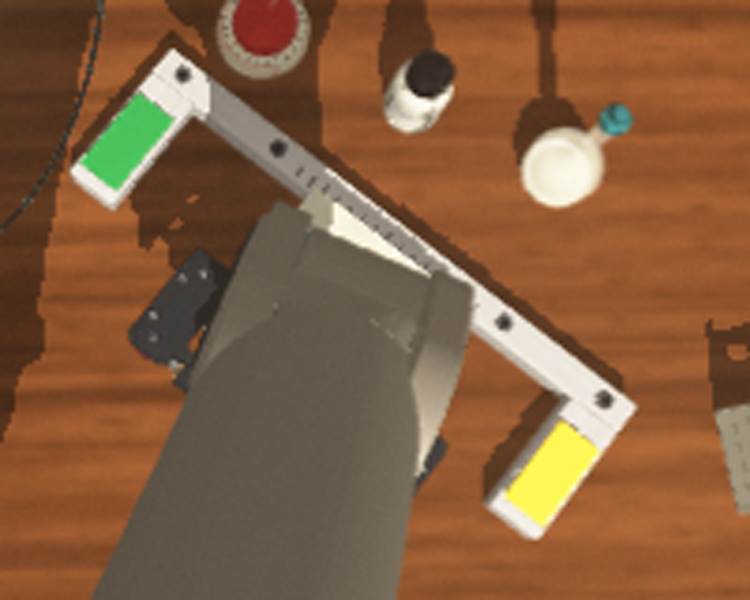

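```bash
python3 -m inch '[{"xyz":[0,0,-0.1],"yaw":0,"fingers":5.5},{"xyz":[0,0,-0.2],"yaw":0,"fingers":5.5},{"xyz":[0,0,-0.3],"yaw":0,"fingers":5.5},{"xyz":[0,0,-0.3],"yaw":0,"fingers":5.5}]'; python3 go.py -.115 -.008 .015 -90
```

```text
time: 5.05
eef_pos: [0.4913, -0.2925, 0.0152]
eef_rot: [0.141, 1.565, 2.587]
ft_force: [-7.0, 5.5, 6.6]
opening: 0.629
t 5.05 tcp [ 0.4913 -0.2925  0.0152] dock [-0.1205 -0.0077] target [ 0.495 -0.296  0.015] F [-7.   5.5  6.6] open 0.63
shift cm [ 0.02  0.03 -0.55]
jaw now (dock deg) -89.94 yaw 0.06
```

The bar contact shows as about 9 N, so the box is flush there. I'll back off, rise and look.

```bash
python3 -m inch '[{"xyz":[0,0,1],"yaw":0,"fingers":5.5},{"xyz":[0,0,3],"yaw":0,"fingers":5.5},{"xyz":[0,0,5],"yaw":0,"fingers":5.5},{"xyz":[-4,0,6],"yaw":0,"fingers":5.5},{"xyz":[-8,0,6],"yaw":0,"fingers":5.5},{"xyz":[-12,0,6],"yaw":0,"fingers":5.5},{"xyz":[-16,0,6],"yaw":0,"fingers":5.5},{"xyz":[-16,0,8],"yaw":0,"fingers":5.5},{"xyz":[-16,0,8],"yaw":0,"fingers":5.5}]'; python3 go.py -.058 -.11 .18 0; python3 - <<'E'
from cell import r
import cv2
print([round(float(v),2) for v in r.read_state()["joint_pos"]])
d=r.snapshot("top")["pixels"][140:300,280:480]
cv2.imwrite("pics/top5.png",cv2.resize(d,None,fx=3.75,fy=3.75,interpolation=cv2.INTER_CUBIC))
E
```

```text
time: 5.95
eef_pos: [0.4315, -0.2423, 0.1767]
eef_rot: [-2.756, 1.569, -0.311]
ft_force: [-0.5, 1.0, -0.2]
opening: 0.624
t 5.95 tcp [ 0.4315 -0.2423  0.1767] dock [-0.1985 -0.0075] target [ 0.474 -0.411  0.18 ] F [-0.5  1.  -0.2] open 0.62
shift cm [ -0.31  10.26 -14.04]
jaw now (dock deg) -89.95 yaw -89.95
[0.37, 0.24, 0.02, 2.03, -0.01, 0.88, -1.88]
```

View pics/top5.png

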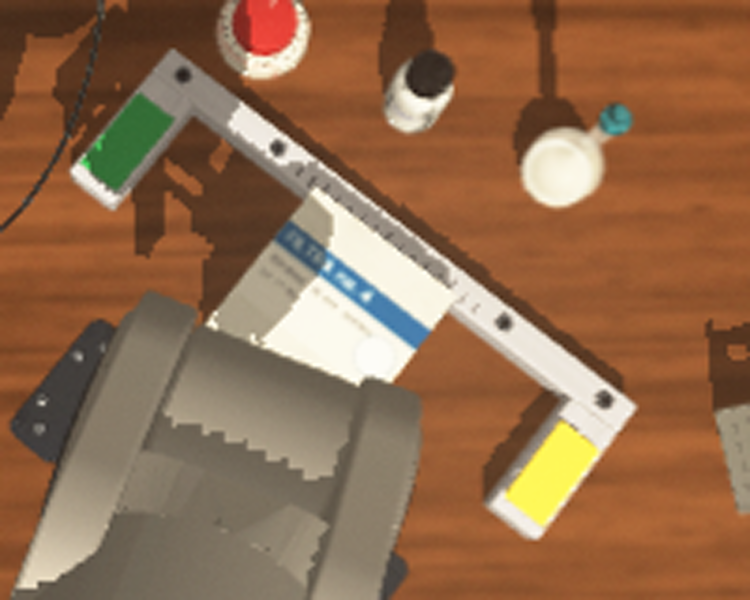

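```bash
python3 - <<'E'
from h import *
d=dict(np.load("top0.npz"));k=np.load("dock.npz")
B=ray(d,[[280+x/3.75,140+y/3.75] for x,y in[(315,187),(456,290)]],.055)
q=(B-k["t"])@k["R"];print(q.round(4),np.linalg.norm(q[0]-q[1]),np.degrees(np.arctan2(*(q[0]-q[1]))))
E
python3 -m inch '[{"xyz":[0,1,-1],"yaw":-8,"fingers":5},{"xyz":[0,2,-2.5],"yaw":-16,"fingers":5},{"xyz":[0,3.5,-4],"yaw":-24,"fingers":5},{"xyz":[0,5,-6],"yaw":-32,"fingers":5},{"xyz":[0,6,-8],"yaw":-40,"fingers":5},{"xyz":[0,7,-9.5],"yaw":-48,"fingers":5},{"xyz":[0,8,-11],"yaw":-56,"fingers":5},{"xyz":[0,9,-12.5],"yaw":-64,"fingers":5},{"xyz":[0,10.2,-14],"yaw":-72,"fingers":5},{"xyz":[0,10.2,-14],"yaw":-80,"fingers":5},{"xyz":[0,10.2,-14],"yaw":-88,"fingers":5},{"xyz":[0,10.2,-14],"yaw":-90,"fingers":5}]'; python3 go.py -.058 -.11 .015 0
```

```text
[[-0.0006  0.0553]
 [ 0.0026 -0.0512]] 0.10652414158073734 -1.7147104361626981
time: 7.2
eef_pos: [0.4739, -0.4114, 0.1737]
eef_rot: [-1.787, 1.569, 2.233]
ft_force: [0.0, -0.0, -0.2]
opening: 0.566
t 7.2 tcp [ 0.4739 -0.4114  0.1737] dock [-0.0574 -0.11  ] target [ 0.474 -0.411  0.015] F [ 0.  -0.  -0.2] open 0.57
shift cm [15.87 -0.02  0.  ]
jaw now (dock deg) 0.25 yaw 0.25
```

```bash
python3 -m inch '[{"xyz":[4,0,0],"yaw":0,"fingers":5},{"xyz":[8,0,0],"yaw":0,"fingers":5},{"xyz":[11,0,0],"yaw":0,"fingers":5},{"xyz":[13.5,0,0],"yaw":0,"fingers":5},{"xyz":[15,0,0],"yaw":0,"fingers":5},{"xyz":[15.8,0,0],"yaw":0,"fingers":5},{"xyz":[15.8,0,0],"yaw":0,"fingers":5}]'; python3 go.py -.058 .0295 .015 0;  python3 - <<'E'
from cell import r
import cv2
for n in("top","side"):
    d=r.snapshot(n)["pixels"]
    d=d[140:300,280:480] if n=="top" else d[130:250,260:460]
    cv2.imwrite(f"pics/{n}6.png",cv2.resize(d,None,fx=3.5,fy=3.5,interpolation=cv2.INTER_CUBIC))
E
```

```text
time: 7.9
eef_pos: [0.4739, -0.4108, 0.0166]
eef_rot: [-1.588, 1.569, 2.428]
ft_force: [-0.3, 0.1, 1.3]
opening: 0.567
t 7.9 tcp [ 0.4739 -0.4108  0.0166] dock [-0.0579 -0.1096] target [ 0.563 -0.304  0.015] F [-0.3  0.1  1.3] open 0.57
shift cm [ 1.600e-01 -1.000e-02 -1.391e+01]
jaw now (dock deg) 0.03 yaw 0.03
```

View pics/side6.png

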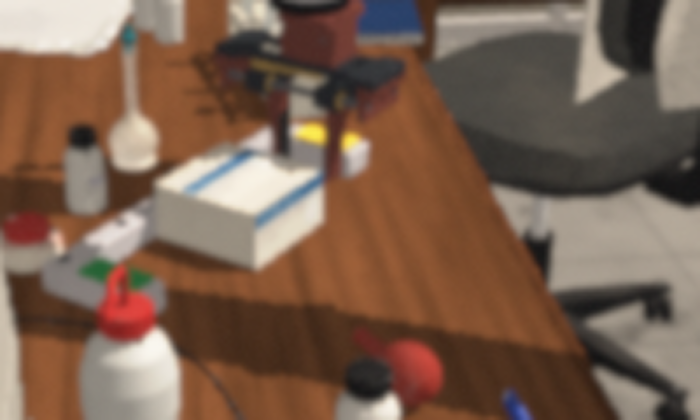

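The fingers sit between the box and the yellow block with the box against the bar, and the gripper body is clear of the flask. I'll push along dock +y (tool −z).

```bash
python3 -m inch '[{"xyz":[0,0,-1.5],"yaw":0,"fingers":5},{"xyz":[0,0,-3],"yaw":0,"fingers":5},{"xyz":[0,0,-4],"yaw":0,"fingers":5},{"xyz":[0,0,-4.7],"yaw":0,"fingers":5},{"xyz":[0,0,-5.4],"yaw":0,"fingers":5},{"xyz":[0,0,-6.1],"yaw":0,"fingers":5},{"xyz":[0,0,-6.8],"yaw":0,"fingers":5},{"xyz":[0,0,-7.5],"yaw":0,"fingers":5},{"xyz":[0,0,-8.2],"yaw":0,"fingers":5},{"xyz":[0,0,-8.9],"yaw":0,"fingers":5},{"xyz":[0,0,-9.6],"yaw":0,"fingers":5},{"xyz":[0,0,-10.2],"yaw":0,"fingers":5}]'; python3 go.py -.058 .0295 .015 0;  python3 - <<'E'
from cell import r
import cv2
for n in("top","side"):
    d=r.snapshot(n)["pixels"]
    d=d[140:300,280:480] if n=="top" else d[130:250,260:460]
    cv2.imwrite(f"pics/{n}7.png",cv2.resize(d,None,fx=3.5,fy=3.5,interpolation=cv2.INTER_CUBIC))
E
```

```text
time: 9.2
eef_pos: [0.5401, -0.3321, 0.0176]
eef_rot: [-3.072, 1.571, 0.944]
ft_force: [-0.2, -0.3, 0.9]
opening: 0.567
t 9.2 tcp [ 0.5401 -0.3321  0.0176] dock [-0.0576 -0.0068] target [ 0.563 -0.304  0.015] F [-0.2 -0.3  0.9] open 0.57
shift cm [ 0.27 -0.04 -3.63]
jaw now (dock deg) 0.04 yaw 0.04
```

View pics/top7.png

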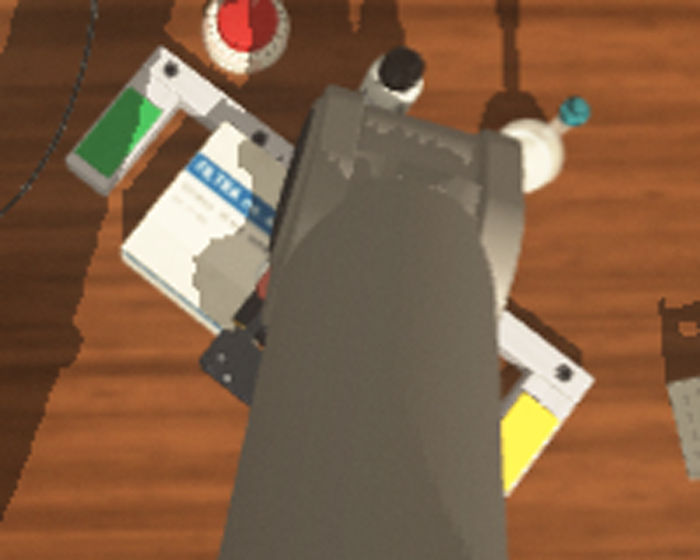

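View pics/side7.png

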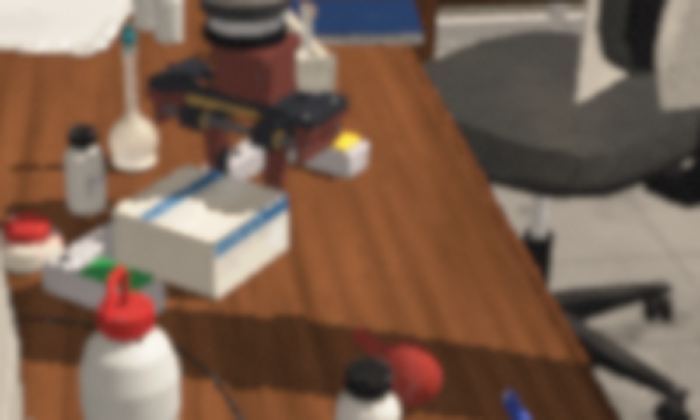

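The box slides along the bar, still square, with about 3.6 cm left. I'll go on to contact.

```bash
python3 -m inch '[{"xyz":[0,0,-0.5],"yaw":0,"fingers":5},{"xyz":[0,0,-1],"yaw":0,"fingers":5},{"xyz":[0,0,-1.5],"yaw":0,"fingers":5},{"xyz":[0,0,-2],"yaw":0,"fingers":5},{"xyz":[0,0,-2.4],"yaw":0,"fingers":5},{"xyz":[0,0,-2.7],"yaw":0,"fingers":5},{"xyz":[0,0,-3],"yaw":0,"fingers":5},{"xyz":[0,0,-3.2],"yaw":0,"fingers":5},{"xyz":[0,0,-3.3],"yaw":0,"fingers":5}]'; python3 go.py -.058 .0295 .015 0
```

```text
time: 10.2
eef_pos: [0.5609, -0.3073, 0.0177]
eef_rot: [2.581, 1.571, 0.315]
ft_force: [-0.6, 0.6, 0.2]
opening: 0.569
t 10.2 tcp [ 0.5609 -0.3073  0.0177] dock [-0.0576  0.0257] target [ 0.563 -0.304  0.015] F [-0.6  0.6  0.2] open 0.57
shift cm [ 0.27 -0.04 -0.38]
jaw now (dock deg) 0.04 yaw 0.04
```

```bash
python3 -m inch '[{"xyz":[0,0,-0.1],"yaw":0,"fingers":5},{"xyz":[0,0,-0.2],"yaw":0,"fingers":5},{"xyz":[0,0,-0.3],"yaw":0,"fingers":5},{"xyz":[0,0,-0.4],"yaw":0,"fingers":5},{"xyz":[0,0,-0.5],"yaw":0,"fingers":5},{"xyz":[0,0,-0.5],"yaw":0,"fingers":5}]'; python3 go.py -.058 .0295 .015 0
```

```text
time: 10.8
eef_pos: [0.5635, -0.3042, 0.0177]
eef_rot: [-0.132, 1.57, -2.4]
ft_force: [-2.1, -2.0, 1.1]
opening: 0.573
t 10.8 tcp [ 0.5635 -0.3042  0.0177] dock [-0.0575  0.0297] target [ 0.563 -0.304  0.015] F [-2.1 -2.   1.1] open 0.57
shift cm [ 0.27 -0.05  0.02]
jaw now (dock deg) 0.01 yaw 0.01
```

```bash
python3 -m inch '[{"xyz":[0,0,-0.1],"yaw":0,"fingers":5},{"xyz":[0,0,-0.2],"yaw":0,"fingers":5},{"xyz":[0,0,-0.3],"yaw":0,"fingers":5},{"xyz":[0,0,-0.3],"yaw":0,"fingers":5}]'; python3 go.py -.058 .0295 .015 0
```

```text
time: 11.2
eef_pos: [0.5634, -0.3042, 0.0177]
eef_rot: [-0.207, 1.566, -2.475]
ft_force: [-7.2, -6.7, 3.6]
opening: 0.571
t 11.2 tcp [ 0.5634 -0.3042  0.0177] dock [-0.0576  0.0296] target [ 0.563 -0.304  0.015] F [-7.2 -6.7  3.6] open 0.57
shift cm [ 0.27 -0.04  0.01]
jaw now (dock deg) -0.07 yaw -0.07
```

There is a hard stop at TCP y = 0.0296, where the geometry predicts 0.0295. I'll back off, rise and check.

```bash
python3 -m inch '[{"xyz":[0,0,1],"yaw":0,"fingers":5},{"xyz":[0,0,3],"yaw":0,"fingers":5},{"xyz":[0,0,5],"yaw":0,"fingers":5},{"xyz":[-4,0,6],"yaw":0,"fingers":5},{"xyz":[-8,0,6],"yaw":0,"fingers":5},{"xyz":[-12,0,6],"yaw":0,"fingers":5},{"xyz":[-16,0,9],"yaw":0,"fingers":5},{"xyz":[-16,-3,13],"yaw":0,"fingers":5},{"xyz":[-16,-6,17],"yaw":0,"fingers":5},{"xyz":[-16,-9,21],"yaw":0,"fingers":5},{"xyz":[-16,-9,21],"yaw":0,"fingers":5}]'; python3 - <<'E'
from cell import r
from h import *
for n in("top","side"):
    d=r.snapshot(n);np.savez(f"{n}8.npz",**d);d=d["pixels"]
    d=d[140:240,290:415] if n=="top" else d[130:250,260:460]
    f=6 if n=="top" else 3.75
    cv2.imwrite(f"pics/{n}8.png",cv2.resize(d,None,fx=f,fy=f,interpolation=cv2.INTER_CUBIC))
E
```

```text
time: 12.3
eef_pos: [0.3549, -0.4071, 0.1775]
eef_rot: [-0.721, 1.567, -2.997]
ft_force: [-0.1, -1.7, 0.4]
opening: 0.568
```

View pics/top8.png

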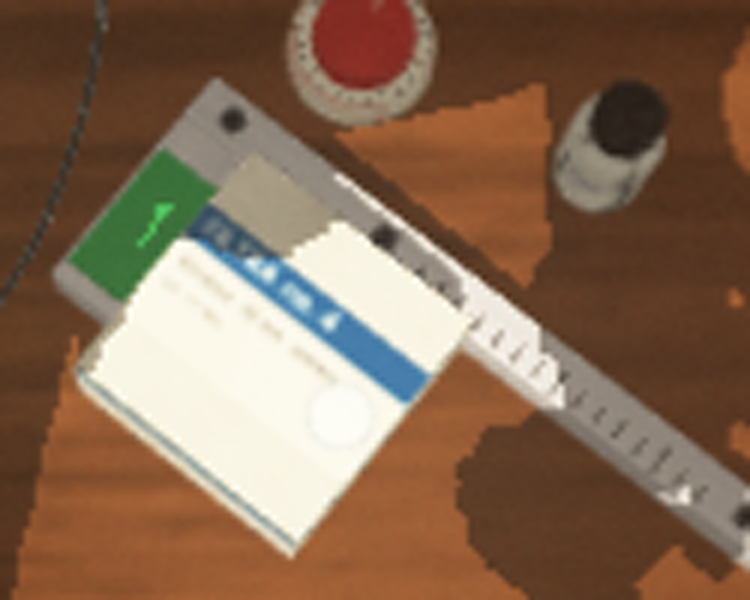

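View pics/side8.png

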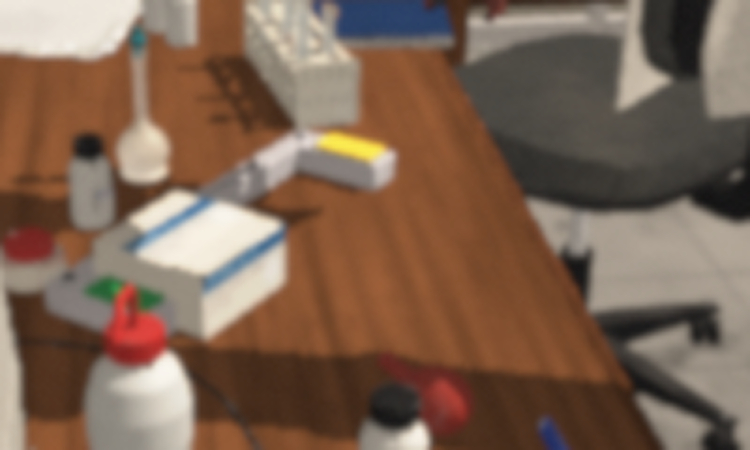

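```bash
python3 - <<'E'
from h import *
d=dict(np.load("top8.npz"));k=np.load("dock.npz")
c=np.array([(258,153),(470,320),(293,545),(80,370)])/6+[290,140]
B=ray(d,c,.055);q=(B-k["t"])@k["R"];print(q.round(4).tolist(),q.mean(0).round(4))
for i,j in((1,0),(2,3),(3,0),(2,1)):
    v=q[j]-q[i];print(i,j,np.linalg.norm(v).round(4),np.degrees(np.arctan2(v[1],v[0])).round(2))
E
```

```text
[[0.0, 0.1478], [-0.0008, 0.0425], [-0.1121, 0.0412], [-0.1106, 0.1472]] [-0.0559  0.0947]
1 0 0.1053 89.54
2 3 0.106 89.19
3 0 0.1106 0.33
2 1 0.1112 0.66
```

By the top view the box is at dock (−0.056, 0.095), square within 0.7°, which is within limits. The picture accuracy is close to the x margin and the clock has plenty left, so I'll press once more towards the bar to confirm.

```bash
python3 go.py -.165 .09 .17 -90
```

```text
t 12.4 tcp [ 0.3616 -0.405   0.178 ] dock [-0.1477 -0.1772] target [ 0.52  -0.189  0.17 ] F [ 0.5  0.  -0.3] open 0.57
shift cm [  0.81  -1.78 -26.72]
jaw now (dock deg) -0.1 yaw 89.9
```

```bash
python3 -m inch '[{"xyz":[0,-1,-2.5],"yaw":8,"fingers":5},{"xyz":[0,-1.8,-5],"yaw":16,"fingers":5},{"xyz":[0,-1.8,-7.5],"yaw":24,"fingers":5},{"xyz":[0,-1.8,-10],"yaw":32,"fingers":5},{"xyz":[0,-1.8,-12.5],"yaw":40,"fingers":5},{"xyz":[0,-1.8,-15],"yaw":48,"fingers":5},{"xyz":[0,-1.8,-17.5],"yaw":56,"fingers":5},{"xyz":[0,-1.8,-20],"yaw":64,"fingers":5},{"xyz":[0,-1.8,-22.5],"yaw":72,"fingers":5},{"xyz":[0,-1.8,-25],"yaw":80,"fingers":5},{"xyz":[0,-1.8,-26.7],"yaw":88,"fingers":5},{"xyz":[0,-1.8,-26.7],"yaw":90,"fingers":5}]'; python3 go.py -.165 .09 .017 -90
```

```text
time: 13.6
eef_pos: [0.5232, -0.1831, 0.1776]
eef_rot: [-1.653, 1.568, 0.796]
ft_force: [-0.2, -1.2, -0.3]
opening: 0.569
t 13.6 tcp [ 0.5232 -0.1831  0.1776] dock [-0.1662  0.0967] target [ 0.52  -0.189  0.017] F [-0.2 -1.2 -0.3] open 0.57
shift cm [16.06  0.72 -0.11]
jaw now (dock deg) -89.77 yaw 0.23
```

```bash
python3 -m inch '[{"xyz":[4,0.3,0],"yaw":0,"fingers":5},{"xyz":[8,0.5,0],"yaw":0,"fingers":5},{"xyz":[11,0.5,0],"yaw":0,"fingers":5},{"xyz":[13.5,0.5,0],"yaw":0,"fingers":5},{"xyz":[15,0.5,0],"yaw":0,"fingers":5},{"xyz":[16,0.5,0],"yaw":0,"fingers":5},{"xyz":[16,0.5,-1],"yaw":0,"fingers":5},{"xyz":[16,0.5,-2],"yaw":0,"fingers":5},{"xyz":[16,0.5,-3],"yaw":0,"fingers":5},{"xyz":[16,0.5,-3.6],"yaw":0,"fingers":5},{"xyz":[16,0.5,-4],"yaw":0,"fingers":5},{"xyz":[16,0.5,-4.2],"yaw":0,"fingers":5}]'; python3 go.py -.1205 .09 .017 -90
```

```text
time: 14.8
eef_pos: [0.549, -0.2195, 0.018]
eef_rot: [-2.752, 1.57, -0.307]
ft_force: [-0.5, -0.1, 0.2]
opening: 0.57
t 14.8 tcp [ 0.549  -0.2195  0.018 ] dock [-0.1229  0.0853] target [ 0.554 -0.218  0.017] F [-0.5 -0.1  0.2] open 0.57
shift cm [ 0.1  -0.47 -0.24]
jaw now (dock deg) -90.0 yaw 0.0
```

```bash
python3 -m inch '[{"xyz":[0,0,-0.1],"yaw":0,"fingers":5},{"xyz":[0,0,-0.2],"yaw":0,"fingers":5},{"xyz":[0,0,-0.3],"yaw":0,"fingers":5},{"xyz":[0,0,-0.4],"yaw":0,"fingers":5},{"xyz":[0,0,-0.5],"yaw":0,"fingers":5},{"xyz":[0,0,-0.5],"yaw":0,"fingers":5}]'; python3 go.py -.1205 .09 .017 -90
```

```text
time: 15.4
eef_pos: [0.5508, -0.221, 0.0174]
eef_rot: [0.238, 1.567, 2.684]
ft_force: [-4.7, 3.8, 5.6]
opening: 0.571
t 15.4 tcp [ 0.5508 -0.221   0.0174] dock [-0.1206  0.0853] target [ 0.554 -0.218  0.017] F [-4.7  3.8  5.6] open 0.57
shift cm [ 0.04 -0.47 -0.01]
jaw now (dock deg) -89.93 yaw 0.07
```

The stop is at the same TCP x as before (−0.1206), so the box is flush with the bar. I'll retreat straight back, rise and take a last look.

```bash
python3 -m inch '[{"xyz":[0,0,0.5],"yaw":0,"fingers":5},{"xyz":[0,0,2],"yaw":0,"fingers":5},{"xyz":[0,0,4],"yaw":0,"fingers":5},{"xyz":[-4,0,5],"yaw":0,"fingers":5},{"xyz":[-8,0,5],"yaw":0,"fingers":5},{"xyz":[-12,2,5],"yaw":0,"fingers":5},{"xyz":[-16,5,5],"yaw":0,"fingers":5},{"xyz":[-16,9,6],"yaw":0,"fingers":5},{"xyz":[-16,13,7],"yaw":0,"fingers":5},{"xyz":[-16,17,7],"yaw":0,"fingers":5},{"xyz":[-16,21,7],"yaw":0,"fingers":5},{"xyz":[-16,21,7],"yaw":0,"fingers":5}]'; python3 - <<'E'
from cell import r
from h import *
d=r.snapshot("top");np.savez("top9.npz",**d);d=d["pixels"]
cv2.imwrite("pics/top9.png",cv2.resize(d[140:240,290:415],None,fx=6,fy=6,interpolation=cv2.INTER_CUBIC))
cv2.imwrite("pics/full9.png",d)
E
```

```text
time: 16.6
eef_pos: [0.3598, -0.343, 0.1779]
eef_rot: [2.017, 1.568, -1.83]
ft_force: [0.4, -0.2, 0.3]
opening: 0.571
```

View pics/top9.png

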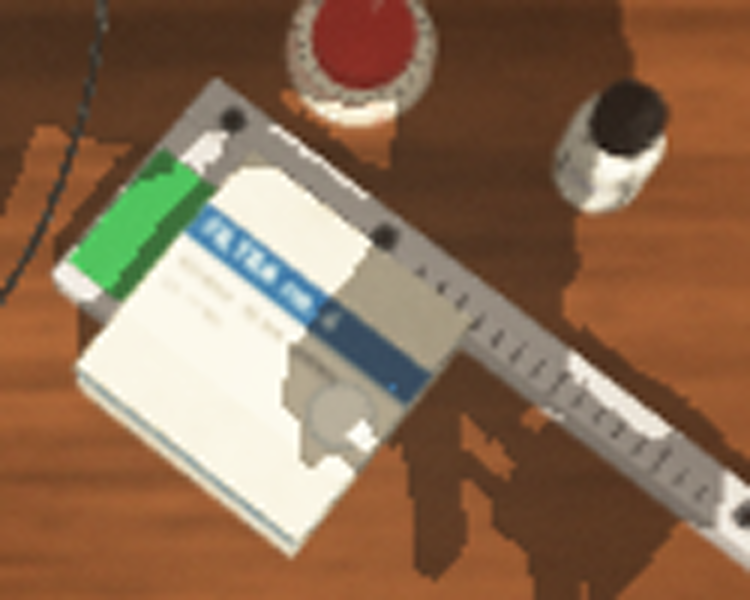

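View pics/full9.png

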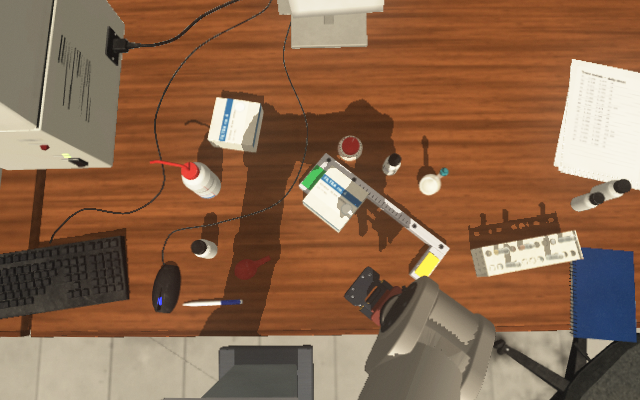

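The box sits in the green-cap corner, with its corners at crop px (258,153), (470,320), (293,545) and (80,370), unchanged from before. Everything else is at its starting pixels, and the arm is clear.

```bash
python3 -c "
from cell import r
print(r.job_done())"
```

```text
the job is handed in; nothing more can be done
None
```

I pushed the filter box, the one of the two lookalikes nearer the base, into the dock's green-capped (left) corner and handed the job in at about 16.7 s. It went square against the back bar, then along the bar to the end block. A last press towards the bar stopped at the same tool position as the first, within 0.1 mm.

- **Position:** both sides met a firm stop of about 8–10 N. The top view before that last press put the box centre at dock x = −0.056 m, y = 0.095 m (limits −0.059 and 0.091), square within about 0.8° (limit 2.3°). By eye, the final picture shows the box unmoved since then; I did not measure it again.
- **Surroundings:** comparing the top pictures by eye, nothing else on the bench moved, and the arm was clear at hand-in.
- **Limits of the check:** the picture measurement is only good to 2–3 mm, so the firm stops are the stronger evidence that the sides are flush.
- **Refused call:** one move was refused for incomplete rows; nothing moved, and I sent it again.

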